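# Find the overflow cap that rocks and press it home

### The arm

A 7-joint arm with a two-finger parallel gripper is mounted at the origin on the work surface. World frame = base frame: x ahead of the robot, y to its left, z up, the work surface at z = 0. Lengths are in m, angles in rad, forces in N, time in s.
With the tool pointing down it reaches from about 0.425 to 0.925 m from the base axis. Payload 6.8 kg.
Tool frame: the origin (TCP) lies at the very end of the fingers, on their centre line; the grasp point (between the pads) lies 19 mm behind it (r.grip_depth is the distance from the TCP to the grasp point, in m); z points along the fingers, y is the direction in which the jaws open and shut (so a half turn about z gives the same grasp; the last joint's range is limited). The gripper opens to 85 mm and grips with 20 to 120 N. Pads are 22 mm wide; open, the fingers measure 114 mm over their backs; the gripper's body (76 mm by 85 mm) begins 54 mm behind the grasp point. The pads swing forward as they close: fully open they stand 13 mm farther back than shut.
Start: joints at [1.208, 0.477, 0.022, 1.555, -0.011, 1.109, -0.083], TCP at [0.17, -0.653, 0.231] pointing down, gripper open.
Joint ranges: [-2.96, 2.96], [-0.34, 2.1], [-1.41, 1.46], [0.24, 2.44], [-1.37, 4.51], [0.17, 1.92], [-2.96, 2.96]. Speed limits (rad/s): [2.39, 2.39, 3.14, 3.14, 3.14, 3.14, 3.14].

### API

Orientations are given as a rotation vector (axis times angle).
In Python, from bench import status, eyes, workorder, spotter, r gives the robot as it stands.
- The arm moves only by the tool drive_tool, never from a script. Its argument "commands" is a list of rows, each an object of numbers: "rx", "ry", "rz": the turn, a rotation vector about the world's x, y, z normalised to -1 to 1, where 1 is 8 degrees; "tx", "ty", "tz": the shift along the world's x, y, z normalised to -1 to 1, where 1 is 20 mm; "grip": the closure, from -1 (fully open) to 1 (shut). A call has 1 to 10 rows; each row shifts and turns the commanded pose from where the row before left it; what a row does not reach is not made up. A row lasts 1/8 s, in which the tool goes at most 62.5 mm and 10.7 degrees, less where a joint would pass 70% of its speed; a pose out of reach is approached as far as the arm can. A call with a number of a shift or a turn outside -1 to 1 is refused whole. A call with a gripper value outside its range is refused whole. The fingers move at their own pace and stop on an object; "grip_force" is the grip in N (left out, the last holds). Time passes only in rows, so rows that do not move let the fingers close. It gives the time, the measured TCP pose, the force and the opening at its end, in the units of the state.
- status.get_obs(): the state, without advancing time (a new reading comes with each control period).
- eyes.grab_frame(name): name is "scene" or "top" or "wrist"; returns a dict with "frame" (480x640x3 uint8, blue, green, red), "range_z" (480x640 float32, m along the optical axis (not along the pixel's ray), 0 where there is no reading), "fx", "fy", "cx", "cy" (pixels), "dist_coeffs" ([k1, k2, p1, p2, k3] as OpenCV has them; the pictures are not rectified), "T" (4x4, takes a point from camera to world coordinates); the wrist camera has in their place "T_tool_cam" (4x4, takes a point from camera to tool coordinates, whose origin is the TCP and whose axes are the flange's). Camera axes: x right, y down, z forward; pixel columns grow to the right and rows downward; lengths in m; the calibration is good to about 2 mm. A picture is of the moment at which its call begins: read the wrist's pose just before it.
- workorder.hand_in(): hands the job in, once; it reports no verdict.
Trained networks look in the newest picture that a camera, given by its name, has taken for a name from the list of things; names that differ only in an ending like _2 or _b are one class to them, and where a whole thing is asked for, a point or a joint stands for the part that bears it (a point fixed in the world has none). Each returns a list of dicts, best first, with "confidence" (0 to 1); they miss things now and then, are a little off and sometimes report something else, mostly with a low value. They report only what shows in the picture. A call takes as long as a camera call.
- spotter.boxes_of(camera, target): "position" ([column, row] as shares, 0 to 1, of the picture: columns of its width, rows of its height, amid what is visible of it).
- spotter.masks_of(camera, target): "mask" (480x640 bool, what is visible of it) and "position" ([column, row] as shares, 0 to 1, of the picture: columns of its width, rows of its height, amid what is visible of it).
The state is a dict: "clock": time; "joints": joint angles; "qvel": joint speeds; "tau": joint torques, N m; "tcp_pos": TCP position; "orientation": TCP orientation; "contact_force": force on the tool from outside, world axes, zero at the start; "moment": the same for the moment, N m; "grip_width": finger opening in m.
Only numpy, scipy, OpenCV 4.12 (cv2) and the standard library are available. Lean on these libraries where they do the work, as an engineer would, in place of code of your own. Each camera call takes 0.05 s, during which the arm holds its last target.

### The job

Four identical white overflow caps sit on pipe stubs on the pine rack, and one of them is not home. With shut fingertips press lightly near the edge of the caps in turn until one rocks, then press that one down in the middle until it is fully seated, and finish still holding it down with a light press. Do not lift or grip any cap, and leave the jar and the pipe union where they stand.

Things in the scene. Friction and masses are not known exactly. Their poses are not given: they have to be found in the camera images.
- cap_1: one of four identical round white plastic overflow caps, 84 mm across, flat top, 16 mm skirt. Origin: centre of the underside of the 5 mm top plate, so the middle of its top face is 5 mm above the origin; z up. Each covers a grey pipe stub. Tops are 79 to 91 mm above the table, differing from stub to stub, and all are level at rest, so looks and heights do not tell which one is loose
- cap_2: another of the four caps, same shape, size and origin as cap_1; which cap is where, and which is loose, is not told
- cap_3: another of the four caps, same shape, size and origin as cap_1; which cap is where, and which is loose, is not told
- cap_4: another of the four caps, same shape, size and origin as cap_1; which cap is where, and which is loose, is not told
- cap_1_drop (a joint): how far cap_1 has moved straight down since the start, in m: 0 at the start for every cap; 0.007 once a loose one is pressed home; below 0 if pulled up; rocking does not change it. Home caps do not give. The loose one, whichever it is, rocks any way on a central post: 2 to 4 N near its edge tips that edge 4 to 7 mm down, and it springs back. 10 to 16 N on its middle seats it, and it stays
- cap_2_drop (a joint): the same for cap_2 (see cap_1_drop)
- cap_3_drop (a joint): the same for cap_3 (see cap_1_drop)
- cap_4_drop (a joint): the same for cap_4 (see cap_1_drop)
- rack: the fixed slatted pine rack: shelf 660 mm (along its y, from -300 to +360 mm) by 264 mm (along its x), slat tops 50 mm above the table. Origin on the table, under the middle of the caps. At its +y end stands a 250 mm high panel with two pegs; the wrench and shower head on them reach in to y = 303 mm
- jar: bystander: loose clear glass jar with twist cap, 56 mm across, 75 mm tall, on the shelf near the -y end, 110 mm or so from the nearest cap's centre. Origin: centre of its underside
- union: bystander: loose grey PVC pipe union, about 62 mm across, 55 mm tall, on the shelf near the +y end. Origin: centre of its underside

How it is judged:
By the outcome, as a careful person would: the job done as asked, in the order asked, and still so for the second after the job is handed in, while the arm keeps its last pose, push and grip.
It also fails if it takes over 64 s, if anything falls off the work surface, if the arm or the gripper's body presses on something with over 40 N, if the wrist force passes 120 N, or if a joint passes its speed limit or range.

## Working session

There is one attempt and no reset: what is moved stays moved. The work goes in short steps, Python scripts to look and compute and a tool call to move; the robot and the scene stay as the last step left them, time stands still between calls to the robot, and variables do not carry over. Pictures are saved under pics/ and viewed, and the job is handed in when it is done.

Besides the shell and the picture viewer there is one more tool, called after "Call:" as a command line: name --argument value ..., lists and objects as JSON in quotes. drive_tool: Moves the arm, as the interface text tells. Scaled input: -1 to 1 covers 20 mm each way for a shift and 8 degrees each way for a turn. Its arguments: {"type":"object","properties":{"commands":{"type":"array","items":{"type":"object","properties":{"rx":{"type":"number"},"ry":{"type":"number"},"rz":{"type":"number"},"tx":{"type":"number"},"ty":{"type":"number"},"tz":{"type":"number"},"grip":{"type":"number"}}}},"grip_force":{"type":"number"}},"required":["commands"]}

```bash
mkdir -p pics; ls; cat > h.py <<'E'
import numpy as np,cv2
from bench import status,eyes,workorder,spotter,r
def pix2w(f,u,v,z=None):
    K=np.array([[f['fx'],0,f['cx']],[0,f['fy'],f['cy']],[0,0,1]])
    p=cv2.undistortPoints(np.array([[[u,v]]],float),K,np.array(f['dist_coeffs']))[0,0]
    d=z if z else f['range_z'][int(round(v)),int(round(u))]
    return (f['T']@np.array([p[0]*d,p[1]*d,d,1]))[:3]
def cloud(f,m):
    vs,us=np.nonzero(m&(f['range_z']>0))
    K=np.array([[f['fx'],0,f['cx']],[0,f['fy'],f['cy']],[0,0,1]])
    p=cv2.undistortPoints(np.stack([us,vs],1)[:,None].astype(float),K,np.array(f['dist_coeffs']))[:,0]
    d=f['range_z'][vs,us]
    return (np.c_[p*d[:,None],d,np.ones(len(d))]@np.array(f['T']).T)[:,:3]
E
python3 - <<'E'
from h import *
print(status.get_obs())
for c in ['scene','top']:
    f=eyes.grab_frame(c); cv2.imwrite(f'pics/{c}0.png',f['frame'])
    for t in ['cap_1','jar','union']:
        for d in spotter.masks_of(c,t):
            P=cloud(f,d['mask'])
            print(c,t,round(d['confidence'],2),np.round(np.array(d['position'])*[640,480]),d['mask'].sum(),np.round(np.median(P,0),4) if len(P) else None, np.round(np.percentile(P,2,axis=0),3),np.round(np.percentile(P,98,axis=0),3))
E
```

```text
pics
{'clock': 0.0, 'joints': array([ 1.20791202,  0.47779567,  0.02234018,  1.55649593, -0.01150507,
        1.10931509, -0.08308699]), 'qvel': array([ 1.71641904e-04, -6.36558784e-04,  8.11095121e-05,  9.33296208e-04,
       -3.04733116e-04, -7.58309772e-05,  1.88454170e-04]), 'tau': array([-7.59681570e-04, -5.96457231e+01,  1.60769921e+00, -2.81203258e+01,
        1.25958587e-02,  9.40040482e-03,  3.16918579e-05]), 'tcp_pos': array([ 0.16995214, -0.65261211,  0.23030993]), 'orientation': array([-3.11429534e+00, -3.98946846e-01,  5.87875779e-04]), 'contact_force': array([-0.28423338, -1.18680614, -0.46709811]), 'moment': array([ 0.02796885, -0.01678326, -0.02543531]), 'grip_width': 0.08552861538410113}
scene cap_1 0.93 [271. 282.] 2170 [ 0.6326 -0.0974  0.091 ] [ 0.589 -0.135  0.075] [ 0.666 -0.059  0.094]
scene cap_1 0.8 [402. 230.] 1713 [0.5831 0.1486 0.0814] [0.539 0.112 0.063] [0.616 0.188 0.084]
scene cap_1 0.6 [313. 220.] 1741 [0.5214 0.0068 0.0865] [ 0.475 -0.031  0.066] [0.554 0.047 0.09 ]
scene jar 0.85 [187. 324.] 1870 [ 0.6805 -0.2343  0.1131] [ 0.643 -0.26   0.052] [ 0.693 -0.209  0.128]
scene union 0.56 [369. 190.] 895 [0.4828 0.1222 0.0896] [0.453 0.1   0.055] [0.498 0.152 0.108]
top cap_1 0.66 [226. 239.] 2538 [0.5728 0.1505 0.0797] [0.536 0.113 0.072] [0.611 0.19  0.083]
top cap_1 0.59 [325. 280.] 2688 [0.5119 0.0094 0.0853] [ 0.475 -0.028  0.081] [0.55  0.046 0.089]
top cap_1 0.58 [395. 202.] 2563 [ 0.6215 -0.0953  0.0897] [ 0.584 -0.133  0.081] [ 0.661 -0.058  0.093]
top jar 0.69 [488. 176.] 1573 [ 0.6558 -0.2279  0.1223] [ 0.637 -0.256  0.059] [ 0.684 -0.208  0.127]
top union 0.64 [243. 310.] 1416 [0.4666 0.1242 0.0896] [0.441 0.099 0.05 ] [0.495 0.154 0.107]
```

View pics/top0.png

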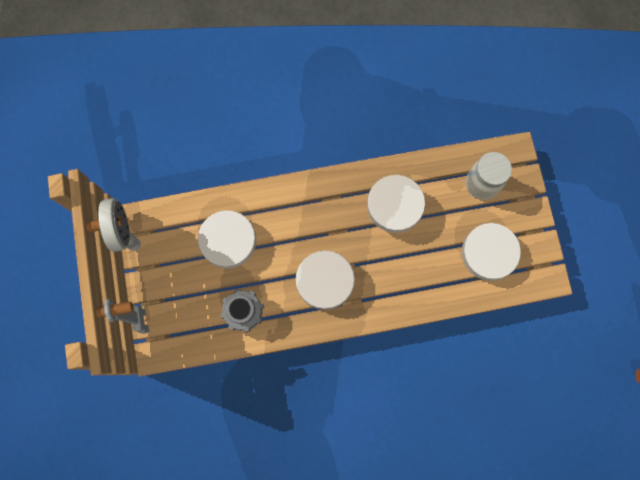

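View pics/scene0.png

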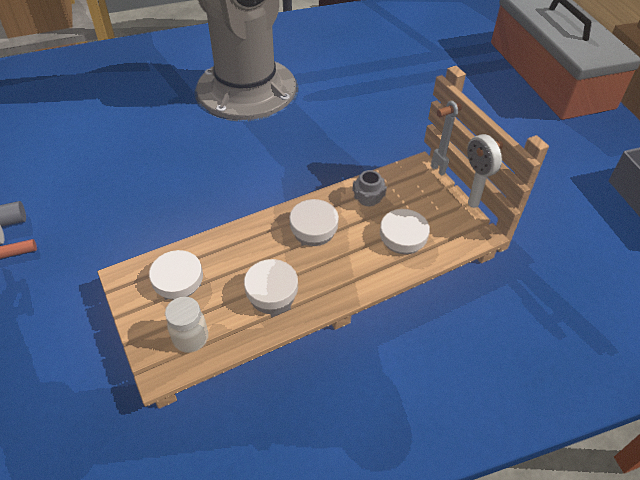

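The top view shows four caps at about (226,239), (325,280), (395,202) and (492,250). The network missed the last one. The jar is at (490,172) and the union at (242,310). Next I'll measure centres by fitting circles to the top-plane points.

```bash
python3 - <<'E'
from h import *
for c,seeds in [('top',[(226,239),(325,280),(395,202),(492,250)]),('scene',[(405,230),(314,220),(271,283),(176,273)])]:
    f=eyes.grab_frame(c)
    hsv=cv2.cvtColor(f['frame'],cv2.COLOR_BGR2HSV); w=(hsv[...,1]<60)&(hsv[...,2]>110)
    for s in seeds:
        yy,xx=np.mgrid[:480,:640]; m=w&(np.hypot(xx-s[0],yy-s[1])<40)
        n,l=cv2.connectedComponents(m.astype(np.uint8)); m=l==l[s[1],s[0]]
        P=cloud(f,m); z0=np.median(P[:,2]); P=P[abs(P[:,2]-z0)<3e-3]
        (cx,cy),rr=cv2.minEnclosingCircle((P[:,:2]*1000).astype(np.float32))
        print(c,s,m.sum(),'z',round(z0,4),'c',round(cx,1),round(cy,1),'r',round(rr,1),'mean',np.round(P.mean(0)*1000,1))
E
```

```text
top (226, 239) 2605 z 0.0797 c 574.8 151.6 r 42.2 mean [574.3 151.4  79.8]
top (325, 280) 2698 z 0.0853 c 512.5 8.9 r 41.7 mean [512.    8.8  85.3]
top (395, 202) 2610 z 0.0897 c 623.3 -95.7 r 42.2 mean [622.9 -96.1  89.8]
top (492, 250) 2628 z 0.0793 c 553.2 -236.2 r 42.6 mean [ 552.4 -235.7   79.4]
scene (405, 230) 1758 z 0.0812 c 577.1 152.2 r 42.8 mean [577.6 150.8  81.5]
scene (314, 220) 1742 z 0.0865 c 513.7 7.3 r 43.6 mean [515.4   8.2  86.8]
scene (271, 283) 2204 z 0.0911 c 625.4 -95.2 r 43.1 mean [627.1 -96.9  91.3]
scene (176, 273) 2477 z 0.0807 c 554.5 -236.7 r 42.8 mean [ 556.  -236.9   80.7]
```

Averaged centres in mm (x, y, top z):

| Cap | x | y | top z |
|---|---|---|---|
| A | 576 | 152 | 80.5 |
| B | 513 | 8.5 | 86 |
| C | 624 | -95.5 | 90.5 |
| D | 554 | -236.5 | 80 |

D is nearest the start. I'll press its -x side, away from the jar.

Call:
drive_tool --commands '[{"tx": 0.7, "ty": 0.85, "grip": 1}, {"tx": 0.7, "ty": 0.85, "grip": 1}, {"tx": 0.7, "ty": 0.85, "grip": 1}, {"tx": 0.7, "ty": 0.85, "grip": 1}, {"tx": 0.7, "ty": 0.85, "grip": 1}, {"tx": 0.7, "ty": 0.85, "grip": 1}, {"tx": 0.7, "ty": 0.85, "grip": 1}, {"tx": 0.7, "ty": 0.85, "grip": 1}, {"tx": 0.7, "ty": 0.85, "grip": 1}, {"tx": 0.7, "ty": 0.85, "grip": 1}]' --grip_force 30

```text
validation failed for argument at $.co...
```

Call:
drive_tool --commands '[{"tx": 0.75, "ty": 0.9, "grip": 1}, {"tx": 0.75, "ty": 0.9, "grip": 1}, {"tx": 0.75, "ty": 0.9, "grip": 1}, {"tx": 0.75, "ty": 0.9, "grip": 1}, {"tx": 0.75, "ty": 0.9, "grip": 1}, {"tx": 0.75, "ty": 0.9, "grip": 1}, {"tx": 0.75, "ty": 0.9, "grip": 1}, {"tx": 0.75, "ty": 0.9, "grip": 1}, {"tx": 0.75, "ty": 0.9, "grip": 1}, {"tx": 0.75, "ty": 0.9, "grip": 1}]'

```text
validation failed for argument at $.co...
```

Call:
drive_tool --commands '[{"tx": 0.7, "ty": 0.85, "tz": 0.0, "rx": 0.0, "ry": 0.0, "rz": 0.0, "grip": 1.0}]' --grip_force 30

```text
clock: 0.62
tcp_pos: [0.1829, -0.6366, 0.2312]
orientation: [3.116, 0.394, -0.001]
contact_force: [-0.3, 0.0, -0.6]
grip_width: 0.0697
```

Call:
drive_tool --commands '[{"tx": 0.85, "ty": 1, "tz": 0, "rx": 0, "ry": 0, "rz": 0, "grip": 1}, {"tx": 0.85, "ty": 1, "tz": 0, "rx": 0, "ry": 0, "rz": 0, "grip": 1}, {"tx": 0.85, "ty": 1, "tz": 0, "rx": 0, "ry": 0, "rz": 0, "grip": 1}, {"tx": 0.85, "ty": 1, "tz": 0, "rx": 0, "ry": 0, "rz": 0, "grip": 1}, {"tx": 0.85, "ty": 1, "tz": 0, "rx": 0, "ry": 0, "rz": 0, "grip": 1}, {"tx": 0.85, "ty": 1, "tz": 0, "rx": 0, "ry": 0, "rz": 0, "grip": 1}, {"tx": 0.85, "ty": 1, "tz": 0, "rx": 0, "ry": 0, "rz": 0, "grip": 1}, {"tx": 0.85, "ty": 1, "tz": 0, "rx": 0, "ry": 0, "rz": 0, "grip": 1}, {"tx": 0.85, "ty": 1, "tz": 0, "rx": 0, "ry": 0, "rz": 0, "grip": 1}, {"tx": 0.85, "ty": 1, "tz": 0, "rx": 0, "ry": 0, "rz": 0, "grip": 1}]'

```text
clock: 1.88
tcp_pos: [0.3554, -0.4339, 0.2315]
orientation: [-3.116, -0.402, -0.001]
contact_force: [-0.3, -0.6, 0.1]
grip_width: 0.0003
```

Call:
drive_tool --commands '[{"tx": 0.85, "ty": 1, "tz": 0, "rx": 0, "ry": 0, "rz": 0, "grip": 1}, {"tx": 0.85, "ty": 1, "tz": 0, "rx": 0, "ry": 0, "rz": 0, "grip": 1}, {"tx": 0.85, "ty": 1, "tz": 0, "rx": 0, "ry": 0, "rz": 0, "grip": 1}, {"tx": 0.85, "ty": 1, "tz": 0, "rx": 0, "ry": 0, "rz": 0, "grip": 1}, {"tx": 0.85, "ty": 1, "tz": 0, "rx": 0, "ry": 0, "rz": 0, "grip": 1}, {"tx": 0.85, "ty": 1, "tz": 0, "rx": 0, "ry": 0, "rz": 0, "grip": 1}, {"tx": 0.85, "ty": 1, "tz": 0, "rx": 0, "ry": 0, "rz": 0, "grip": 1}, {"tx": 0.85, "ty": 1, "tz": 0, "rx": 0, "ry": 0, "rz": 0, "grip": 1}, {"tx": 0.85, "ty": 1, "tz": 0, "rx": 0, "ry": 0, "rz": 0, "grip": 1}, {"tx": 0.85, "ty": 1, "tz": 0, "rx": 0, "ry": 0, "rz": 0, "grip": 1}]'

```text
clock: 3.12
tcp_pos: [0.5245, -0.2337, 0.2315]
orientation: [-3.116, -0.402, -0.0]
contact_force: [0.8, 0.1, -0.4]
grip_width: 0.0
```

Call:
drive_tool --commands '[{"tx": 0, "ty": 0, "tz": -1, "rx": 0, "ry": 0, "rz": 0, "grip": 1}, {"tx": 0, "ty": 0, "tz": -1, "rx": 0, "ry": 0, "rz": 0, "grip": 1}, {"tx": 0, "ty": 0, "tz": -1, "rx": 0, "ry": 0, "rz": 0, "grip": 1}, {"tx": 0, "ty": 0, "tz": -1, "rx": 0, "ry": 0, "rz": 0, "grip": 1}, {"tx": 0, "ty": 0, "tz": -1, "rx": 0, "ry": 0, "rz": 0, "grip": 1}, {"tx": 0, "ty": 0, "tz": -1, "rx": 0, "ry": 0, "rz": 0, "grip": 1}, {"tx": 0, "ty": 0, "tz": 0, "rx": 0, "ry": 0, "rz": 0, "grip": 1}, {"tx": 0, "ty": 0, "tz": 0, "rx": 0, "ry": 0, "rz": 0, "grip": 1}, {"tx": 0, "ty": 0, "tz": 0, "rx": 0, "ry": 0, "rz": 0, "grip": 1}]'

```text
clock: 4.25
tcp_pos: [0.5248, -0.2361, 0.1124]
orientation: [3.115, 0.399, 0.003]
contact_force: [1.4, -0.0, 0.7]
grip_width: 0.0001
```

Call:
drive_tool --commands '[{"tx": 0, "ty": 0, "tz": -0.6, "rx": 0, "ry": 0, "rz": 0, "grip": 1}, {"tx": 0, "ty": 0, "tz": -0.6, "rx": 0, "ry": 0, "rz": 0, "grip": 1}, {"tx": 0, "ty": 0, "tz": -0.15, "rx": 0, "ry": 0, "rz": 0, "grip": 1}, {"tx": 0, "ty": 0, "tz": 0, "rx": 0, "ry": 0, "rz": 0, "grip": 1}, {"tx": 0, "ty": 0, "tz": 0, "rx": 0, "ry": 0, "rz": 0, "grip": 1}]'

```text
clock: 4.88
tcp_pos: [0.5244, -0.2363, 0.0845]
orientation: [3.116, 0.399, 0.001]
contact_force: [-0.2, 0.2, 0.0]
grip_width: -0.0
```

Call:
drive_tool --commands '[{"tx": 0, "ty": 0, "tz": -0.05, "rx": 0, "ry": 0, "rz": 0, "grip": 1}, {"tx": 0, "ty": 0, "tz": 0, "rx": 0, "ry": 0, "rz": 0, "grip": 1}]'

```text
clock: 5.12
tcp_pos: [0.5242, -0.2362, 0.0834]
orientation: [3.116, 0.399, 0.0]
contact_force: [0.3, -0.3, -0.4]
grip_width: -0.0002
```

Call:
drive_tool --commands '[{"tx": 0, "ty": 0, "tz": -0.05, "rx": 0, "ry": 0, "rz": 0, "grip": 1}, {"tx": 0, "ty": 0, "tz": 0, "rx": 0, "ry": 0, "rz": 0, "grip": 1}]'

```text
clock: 5.38
tcp_pos: [0.5241, -0.2362, 0.0823]
orientation: [3.116, 0.399, -0.0]
contact_force: [0.5, -0.5, 0.6]
grip_width: 0.0004
```

Call:
drive_tool --commands '[{"tx": 0, "ty": 0, "tz": -0.05, "rx": 0, "ry": 0, "rz": 0, "grip": 1}, {"tx": 0, "ty": 0, "tz": 0, "rx": 0, "ry": 0, "rz": 0, "grip": 1}]'

```text
clock: 5.62
tcp_pos: [0.5241, -0.2362, 0.0812]
orientation: [-3.116, -0.399, 0.0]
contact_force: [-0.2, -0.2, 0.0]
grip_width: 0.0001
```

Call:
drive_tool --commands '[{"tx": 0, "ty": 0, "tz": -0.04, "rx": 0, "ry": 0, "rz": 0, "grip": 1}, {"tx": 0, "ty": 0, "tz": 0, "rx": 0, "ry": 0, "rz": 0, "grip": 1}]'

```text
clock: 5.88
tcp_pos: [0.5241, -0.2362, 0.0804]
orientation: [-3.116, -0.399, 0.0]
contact_force: [-0.7, -0.1, -0.3]
grip_width: -0.0001
```

Call:
drive_tool --commands '[{"tx": 0, "ty": 0, "tz": -0.03, "rx": 0, "ry": 0, "rz": 0, "grip": 1}, {"tx": 0, "ty": 0, "tz": 0, "rx": 0, "ry": 0, "rz": 0, "grip": 1}]'

```text
clock: 6.12
tcp_pos: [0.5242, -0.2363, 0.0801]
orientation: [3.116, 0.399, 0.0]
contact_force: [-0.3, -0.7, 1.5]
grip_width: -0.0001
```

Call:
drive_tool --commands '[{"tx": 0, "ty": 0, "tz": -0.03, "rx": 0, "ry": 0, "rz": 0, "grip": 1}, {"tx": 0, "ty": 0, "tz": 0, "rx": 0, "ry": 0, "rz": 0, "grip": 1}]'

```text
clock: 6.38
tcp_pos: [0.5242, -0.2363, 0.0798]
orientation: [3.116, 0.399, 0.0]
contact_force: [-2.1, 0.8, 5.3]
grip_width: -0.0
```

Call:
drive_tool --commands '[{"tx": 0, "ty": 0, "tz": -0.03, "rx": 0, "ry": 0, "rz": 0, "grip": 1}, {"tx": 0, "ty": 0, "tz": 0, "rx": 0, "ry": 0, "rz": 0, "grip": 1}]'

```text
clock: 6.62
tcp_pos: [0.5242, -0.2363, 0.0797]
orientation: [3.116, 0.399, 0.0]
contact_force: [-3.3, 1.5, 10.2]
grip_width: -0.0
```

Cap D is firm: the force rose from 1.5 to 10 N over about 0.4 mm of tip travel. Next is C.

Call:
drive_tool --commands '[{"tx": 0, "ty": 0, "tz": 1, "rx": 0, "ry": 0, "rz": 0, "grip": 1}, {"tx": 0, "ty": 0, "tz": 1, "rx": 0, "ry": 0, "rz": 0, "grip": 1}, {"tx": 0.44, "ty": 0.88, "tz": 0, "rx": 0, "ry": 0, "rz": 0, "grip": 1}, {"tx": 0.44, "ty": 0.88, "tz": 0, "rx": 0, "ry": 0, "rz": 0, "grip": 1}, {"tx": 0.44, "ty": 0.88, "tz": 0, "rx": 0, "ry": 0, "rz": 0, "grip": 1}, {"tx": 0.44, "ty": 0.88, "tz": 0, "rx": 0, "ry": 0, "rz": 0, "grip": 1}, {"tx": 0.44, "ty": 0.88, "tz": 0, "rx": 0, "ry": 0, "rz": 0, "grip": 1}, {"tx": 0.44, "ty": 0.88, "tz": 0, "rx": 0, "ry": 0, "rz": 0, "grip": 1}, {"tx": 0.44, "ty": 0.88, "tz": 0, "rx": 0, "ry": 0, "rz": 0, "grip": 1}, {"tx": 0.44, "ty": 0.88, "tz": 0, "rx": 0, "ry": 0, "rz": 0, "grip": 1}]'

```text
clock: 7.88
tcp_pos: [0.5951, -0.0943, 0.1187]
orientation: [3.116, 0.399, 0.0]
contact_force: [1.1, -0.8, 1.3]
grip_width: 0.0001
```

Call:
drive_tool --commands '[{"tx": 0, "ty": 0, "tz": -0.6, "rx": 0, "ry": 0, "rz": 0, "grip": 1}, {"tx": 0, "ty": 0, "tz": -0.6, "rx": 0, "ry": 0, "rz": 0, "grip": 1}, {"tx": 0, "ty": 0, "tz": 0, "rx": 0, "ry": 0, "rz": 0, "grip": 1}, {"tx": 0, "ty": 0, "tz": 0, "rx": 0, "ry": 0, "rz": 0, "grip": 1}, {"tx": 0, "ty": 0, "tz": 0, "rx": 0, "ry": 0, "rz": 0, "grip": 1}]'

```text
clock: 8.5
tcp_pos: [0.5947, -0.0959, 0.0951]
orientation: [3.116, 0.398, 0.001]
contact_force: [-0.2, 0.9, 0.5]
grip_width: -0.0001
```

Call:
drive_tool --commands '[{"tx": 0, "ty": 0, "tz": -0.15, "rx": 0, "ry": 0, "rz": 0, "grip": 1}, {"tx": 0, "ty": 0, "tz": 0, "rx": 0, "ry": 0, "rz": 0, "grip": 1}, {"tx": 0, "ty": 0, "tz": 0, "rx": 0, "ry": 0, "rz": 0, "grip": 1}]'

```text
clock: 8.88
tcp_pos: [0.5945, -0.0954, 0.0917]
orientation: [3.116, 0.399, 0.0]
contact_force: [-0.0, -0.7, 0.5]
grip_width: -0.0
```

Call:
drive_tool --commands '[{"tx": 0, "ty": 0, "tz": -0.05, "rx": 0, "ry": 0, "rz": 0, "grip": 1}, {"tx": 0, "ty": 0, "tz": 0, "rx": 0, "ry": 0, "rz": 0, "grip": 1}]'

```text
clock: 9.12
tcp_pos: [0.5946, -0.0954, 0.0908]
orientation: [3.116, 0.399, 0.0]
contact_force: [0.5, -0.1, 0.2]
grip_width: 0.0002
```

Call:
drive_tool --commands '[{"tx": 0, "ty": 0, "tz": -0.03, "rx": 0, "ry": 0, "rz": 0, "grip": 1}, {"tx": 0, "ty": 0, "tz": 0, "rx": 0, "ry": 0, "rz": 0, "grip": 1}]'

```text
clock: 9.38
tcp_pos: [0.5946, -0.0954, 0.0905]
orientation: [3.116, 0.399, 0.0]
contact_force: [-0.8, -0.0, 5.3]
grip_width: -0.0001
```

Cap C is firm as well: 5 N with almost no travel. Next is B.

Call:
drive_tool --commands '[{"tx": 0, "ty": 0, "tz": 0.8, "rx": 0, "ry": 0, "rz": 0, "grip": 1}, {"tx": 0, "ty": 0, "tz": 0.7, "rx": 0, "ry": 0, "rz": 0, "grip": 1}, {"tx": -0.79, "ty": 0.74, "tz": 0, "rx": 0, "ry": 0, "rz": 0, "grip": 1}, {"tx": -0.79, "ty": 0.74, "tz": 0, "rx": 0, "ry": 0, "rz": 0, "grip": 1}, {"tx": -0.79, "ty": 0.74, "tz": 0, "rx": 0, "ry": 0, "rz": 0, "grip": 1}, {"tx": -0.79, "ty": 0.74, "tz": 0, "rx": 0, "ry": 0, "rz": 0, "grip": 1}, {"tx": -0.79, "ty": 0.74, "tz": 0, "rx": 0, "ry": 0, "rz": 0, "grip": 1}, {"tx": -0.79, "ty": 0.74, "tz": 0, "rx": 0, "ry": 0, "rz": 0, "grip": 1}, {"tx": -0.79, "ty": 0.74, "tz": 0, "rx": 0, "ry": 0, "rz": 0, "grip": 1}, {"tx": 0, "ty": 0, "tz": 0, "rx": 0, "ry": 0, "rz": 0, "grip": 1}]'

```text
clock: 10.62
tcp_pos: [0.4827, 0.0095, 0.1202]
orientation: [-3.116, -0.403, 0.001]
contact_force: [0.5, -0.8, 0.6]
grip_width: -0.0003
```

Call:
drive_tool --commands '[{"tx": 0, "ty": 0, "tz": -0.7, "rx": 0, "ry": 0, "rz": 0, "grip": 1}, {"tx": 0, "ty": 0, "tz": -0.7, "rx": 0, "ry": 0, "rz": 0, "grip": 1}, {"tx": 0, "ty": 0, "tz": 0, "rx": 0, "ry": 0, "rz": 0, "grip": 1}, {"tx": 0, "ty": 0, "tz": 0, "rx": 0, "ry": 0, "rz": 0, "grip": 1}, {"tx": 0, "ty": 0, "tz": 0, "rx": 0, "ry": 0, "rz": 0, "grip": 1}]'

```text
clock: 11.25
tcp_pos: [0.4843, 0.0081, 0.0923]
orientation: [3.116, 0.399, 0.001]
contact_force: [-0.1, 1.3, 0.4]
grip_width: -0.0001
```

Call:
drive_tool --commands '[{"tx": 0, "ty": 0, "tz": -0.15, "rx": 0, "ry": 0, "rz": 0, "grip": 1}, {"tx": 0, "ty": 0, "tz": 0, "rx": 0, "ry": 0, "rz": 0, "grip": 1}, {"tx": 0, "ty": 0, "tz": 0, "rx": 0, "ry": 0, "rz": 0, "grip": 1}]'

```text
clock: 11.62
tcp_pos: [0.484, 0.0082, 0.0892]
orientation: [3.116, 0.399, 0.0]
contact_force: [-0.5, -0.1, -0.0]
grip_width: 0.0
```

Call:
drive_tool --commands '[{"tx": 0, "ty": 0, "tz": -0.1, "rx": 0, "ry": 0, "rz": 0, "grip": 1}, {"tx": 0, "ty": 0, "tz": 0, "rx": 0, "ry": 0, "rz": 0, "grip": 1}]'

```text
clock: 11.88
tcp_pos: [0.4838, 0.0082, 0.087]
orientation: [3.116, 0.399, -0.0]
contact_force: [0.3, 0.2, 0.5]
grip_width: -0.0
```

Call:
drive_tool --commands '[{"tx": 0, "ty": 0, "tz": -0.04, "rx": 0, "ry": 0, "rz": 0, "grip": 1}, {"tx": 0, "ty": 0, "tz": 0, "rx": 0, "ry": 0, "rz": 0, "grip": 1}]'

```text
clock: 12.12
tcp_pos: [0.4839, 0.0082, 0.0862]
orientation: [3.116, 0.399, -0.0]
contact_force: [-0.2, 0.2, 0.1]
grip_width: 0.0003
```

Call:
drive_tool --commands '[{"tx": 0, "ty": 0, "tz": -0.03, "rx": 0, "ry": 0, "rz": 0, "grip": 1}, {"tx": 0, "ty": 0, "tz": 0, "rx": 0, "ry": 0, "rz": 0, "grip": 1}]'

```text
clock: 12.38
tcp_pos: [0.4839, 0.0082, 0.0857]
orientation: [3.116, 0.399, -0.0]
contact_force: [-0.7, 0.7, 0.3]
grip_width: -0.0001
```

Call:
drive_tool --commands '[{"tx": 0, "ty": 0, "tz": -0.03, "rx": 0, "ry": 0, "rz": 0, "grip": 1}, {"tx": 0, "ty": 0, "tz": 0, "rx": 0, "ry": 0, "rz": 0, "grip": 1}]'

```text
clock: 12.62
tcp_pos: [0.4839, 0.0082, 0.0851]
orientation: [3.116, 0.399, -0.0]
contact_force: [-0.1, 0.5, 1.0]
grip_width: -0.0003
```

Call:
drive_tool --commands '[{"tx": 0, "ty": 0, "tz": -0.03, "rx": 0, "ry": 0, "rz": 0, "grip": 1}, {"tx": 0, "ty": 0, "tz": 0, "rx": 0, "ry": 0, "rz": 0, "grip": 1}]'

```text
clock: 12.88
tcp_pos: [0.4838, 0.0082, 0.0845]
orientation: [3.116, 0.399, -0.0]
contact_force: [-1.2, -0.3, 1.4]
grip_width: -0.0003
```

Call:
drive_tool --commands '[{"tx": 0, "ty": 0, "tz": -0.04, "rx": 0, "ry": 0, "rz": 0, "grip": 1}, {"tx": 0, "ty": 0, "tz": 0, "rx": 0, "ry": 0, "rz": 0, "grip": 1}]'

```text
clock: 13.12
tcp_pos: [0.4837, 0.0081, 0.0836]
orientation: [3.116, 0.399, -0.001]
contact_force: [-1.3, -0.3, 1.5]
grip_width: -0.0
```

Call:
drive_tool --commands '[{"tx": 0, "ty": 0, "tz": -0.04, "rx": 0, "ry": 0, "rz": 0, "grip": 1}, {"tx": 0, "ty": 0, "tz": 0, "rx": 0, "ry": 0, "rz": 0, "grip": 1}]'

```text
clock: 13.38
tcp_pos: [0.4837, 0.0081, 0.0828]
orientation: [3.116, 0.399, -0.001]
contact_force: [-2.4, -0.8, 2.7]
grip_width: 0.0001
```

Call:
drive_tool --commands '[{"tx": 0, "ty": 0, "tz": -0.04, "rx": 0, "ry": 0, "rz": 0, "grip": 1}, {"tx": 0, "ty": 0, "tz": 0, "rx": 0, "ry": 0, "rz": 0, "grip": 1}]'

```text
clock: 13.62
tcp_pos: [0.4837, 0.0081, 0.082]
orientation: [3.116, 0.399, -0.001]
contact_force: [-2.1, -0.8, 2.8]
grip_width: -0.0001
```

Cap B is the loose one: its edge has dipped about 4 mm at under 3 N. I'll take one more small step to confirm, release, take a picture, then go to the middle.

Call:
drive_tool --commands '[{"tx": 0, "ty": 0, "tz": -0.04, "rx": 0, "ry": 0, "rz": 0, "grip": 1}, {"tx": 0, "ty": 0, "tz": 0, "rx": 0, "ry": 0, "rz": 0, "grip": 1}]'

```text
clock: 13.88
tcp_pos: [0.4837, 0.0081, 0.0816]
orientation: [3.116, 0.399, -0.001]
contact_force: [-3.5, -0.5, 8.2]
grip_width: -0.0003
```

```bash
python3 - <<'E'
from h import *
f=eyes.grab_frame('scene'); cv2.imwrite('pics/scene1.png',cv2.resize(f['frame'][120:320,180:430],None,fx=3,fy=3))
E
```

Call:
drive_tool --commands '[{"tx": 0, "ty": 0, "tz": 0.4, "rx": 0, "ry": 0, "rz": 0, "grip": 1}, {"tx": 0, "ty": 0, "tz": 0.5, "rx": 0, "ry": 0, "rz": 0, "grip": 1}, {"tx": 0.73, "ty": 0, "tz": 0, "rx": 0, "ry": 0, "rz": 0, "grip": 1}, {"tx": 0.73, "ty": 0, "tz": 0, "rx": 0, "ry": 0, "rz": 0, "grip": 1}, {"tx": 0, "ty": 0, "tz": 0, "rx": 0, "ry": 0, "rz": 0, "grip": 1}, {"tx": 0, "ty": 0, "tz": 0, "rx": 0, "ry": 0, "rz": 0, "grip": 1}]'

```text
clock: 14.68
tcp_pos: [0.5128, 0.0082, 0.0988]
orientation: [-3.116, -0.399, 0.002]
contact_force: [-0.4, -1.0, -0.6]
grip_width: -0.0001
```

View pics/scene1.png

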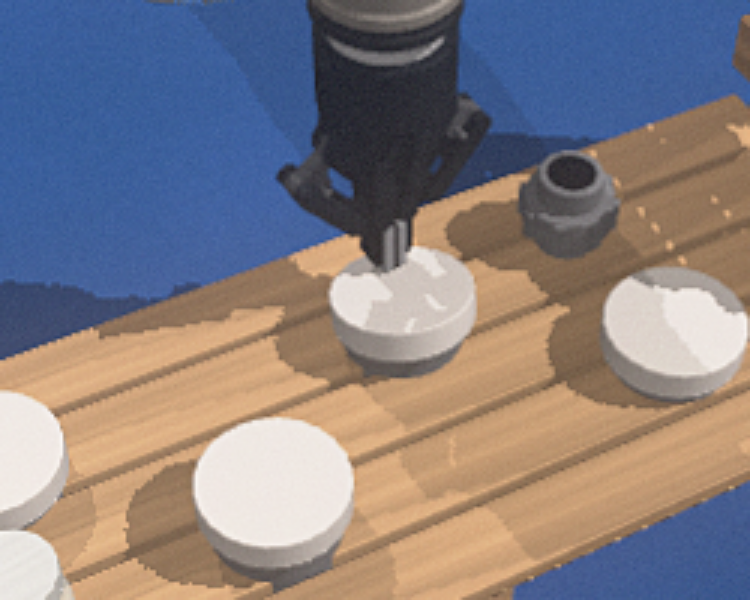

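The picture shows cap B tilted under the fingertips, with its stub showing below the far rim at about (405,360). The tilt ended at a stop. Now I'll press its middle.

Call:
drive_tool --commands '[{"tx": 0, "ty": 0, "tz": -0.5, "rx": 0, "ry": 0, "rz": 0, "grip": 1}, {"tx": 0, "ty": 0, "tz": -0.1, "rx": 0, "ry": 0, "rz": 0, "grip": 1}, {"tx": 0, "ty": 0, "tz": 0, "rx": 0, "ry": 0, "rz": 0, "grip": 1}, {"tx": 0, "ty": 0, "tz": 0, "rx": 0, "ry": 0, "rz": 0, "grip": 1}]'

```text
clock: 15.18
tcp_pos: [0.5132, 0.0082, 0.0874]
orientation: [3.116, 0.399, 0.0]
contact_force: [0.0, -0.9, 0.7]
grip_width: 0.0004
```

Call:
drive_tool --commands '[{"tx": 0, "ty": 0, "tz": -0.05, "rx": 0, "ry": 0, "rz": 0, "grip": 1}, {"tx": 0, "ty": 0, "tz": 0, "rx": 0, "ry": 0, "rz": 0, "grip": 1}]'

```text
clock: 15.42
tcp_pos: [0.5132, 0.0081, 0.0863]
orientation: [3.116, 0.399, 0.0]
contact_force: [-0.1, 0.1, 0.8]
grip_width: -0.0
```

Call:
drive_tool --commands '[{"tx": 0, "ty": 0, "tz": -0.03, "rx": 0, "ry": 0, "rz": 0, "grip": 1}, {"tx": 0, "ty": 0, "tz": 0, "rx": 0, "ry": 0, "rz": 0, "grip": 1}]'

```text
clock: 15.68
tcp_pos: [0.5133, 0.0082, 0.0861]
orientation: [3.116, 0.399, 0.0]
contact_force: [-0.8, -0.3, 4.7]
grip_width: 0.0002
```

Call:
drive_tool --commands '[{"tx": 0, "ty": 0, "tz": -0.03, "rx": 0, "ry": 0, "rz": 0, "grip": 1}, {"tx": 0, "ty": 0, "tz": 0, "rx": 0, "ry": 0, "rz": 0, "grip": 1}]'

```text
clock: 15.92
tcp_pos: [0.5133, 0.0082, 0.0857]
orientation: [3.116, 0.399, 0.001]
contact_force: [-1.9, -0.8, 8.4]
grip_width: -0.0003
```

Call:
drive_tool --commands '[{"tx": 0, "ty": 0, "tz": -0.04, "rx": 0, "ry": 0, "rz": 0, "grip": 1}, {"tx": 0, "ty": 0, "tz": 0, "rx": 0, "ry": 0, "rz": 0, "grip": 1}]'

```text
clock: 16.18
tcp_pos: [0.5133, 0.0082, 0.085]
orientation: [3.116, 0.399, 0.001]
contact_force: [-3.0, -0.3, 8.3]
grip_width: -0.0001
```

Call:
drive_tool --commands '[{"tx": 0, "ty": 0, "tz": -0.04, "rx": 0, "ry": 0, "rz": 0, "grip": 1}, {"tx": 0, "ty": 0, "tz": 0, "rx": 0, "ry": 0, "rz": 0, "grip": 1}]'

```text
clock: 16.42
tcp_pos: [0.5133, 0.0082, 0.0842]
orientation: [3.116, 0.399, 0.001]
contact_force: [-2.7, -0.5, 8.5]
grip_width: -0.0001
```

Call:
drive_tool --commands '[{"tx": 0, "ty": 0, "tz": -0.04, "rx": 0, "ry": 0, "rz": 0, "grip": 1}, {"tx": 0, "ty": 0, "tz": 0, "rx": 0, "ry": 0, "rz": 0, "grip": 1}]'

```text
clock: 16.68
tcp_pos: [0.5133, 0.0082, 0.0834]
orientation: [3.116, 0.399, 0.001]
contact_force: [-2.3, -0.3, 8.7]
grip_width: -0.0
```

Call:
drive_tool --commands '[{"tx": 0, "ty": 0, "tz": -0.05, "rx": 0, "ry": 0, "rz": 0, "grip": 1}, {"tx": 0, "ty": 0, "tz": 0, "rx": 0, "ry": 0, "rz": 0, "grip": 1}]'

```text
clock: 16.92
tcp_pos: [0.5133, 0.0082, 0.0824]
orientation: [3.116, 0.399, 0.001]
contact_force: [-2.2, -0.0, 8.2]
grip_width: -0.0001
```

Call:
drive_tool --commands '[{"tx": 0, "ty": 0, "tz": -0.05, "rx": 0, "ry": 0, "rz": 0, "grip": 1}, {"tx": 0, "ty": 0, "tz": 0, "rx": 0, "ry": 0, "rz": 0, "grip": 1}]'

```text
clock: 17.18
tcp_pos: [0.5133, 0.0082, 0.0814]
orientation: [3.116, 0.399, 0.001]
contact_force: [-2.6, -0.2, 7.4]
grip_width: -0.0003
```

Call:
drive_tool --commands '[{"tx": 0, "ty": 0, "tz": -0.05, "rx": 0, "ry": 0, "rz": 0, "grip": 1}, {"tx": 0, "ty": 0, "tz": 0, "rx": 0, "ry": 0, "rz": 0, "grip": 1}]'

```text
clock: 17.42
tcp_pos: [0.5133, 0.0082, 0.0804]
orientation: [3.116, 0.399, 0.001]
contact_force: [-2.1, -0.4, 8.4]
grip_width: -0.0003
```

Call:
drive_tool --commands '[{"tx": 0, "ty": 0, "tz": -0.04, "rx": 0, "ry": 0, "rz": 0, "grip": 1}, {"tx": 0, "ty": 0, "tz": 0, "rx": 0, "ry": 0, "rz": 0, "grip": 1}]'

```text
clock: 17.68
tcp_pos: [0.5133, 0.0082, 0.0796]
orientation: [3.116, 0.399, 0.001]
contact_force: [-2.1, -0.2, 8.4]
grip_width: 0.0
```

Call:
drive_tool --commands '[{"tx": 0, "ty": 0, "tz": -0.03, "rx": 0, "ry": 0, "rz": 0, "grip": 1}, {"tx": 0, "ty": 0, "tz": 0, "rx": 0, "ry": 0, "rz": 0, "grip": 1}]'

```text
clock: 17.92
tcp_pos: [0.5133, 0.0082, 0.079]
orientation: [3.116, 0.399, 0.0]
contact_force: [-2.4, -0.5, 8.9]
grip_width: -0.0002
```

Call:
drive_tool --commands '[{"tx": 0, "ty": 0, "tz": -0.03, "rx": 0, "ry": 0, "rz": 0, "grip": 1}, {"tx": 0, "ty": 0, "tz": 0, "rx": 0, "ry": 0, "rz": 0, "grip": 1}]'

```text
clock: 18.18
tcp_pos: [0.5133, 0.0082, 0.0788]
orientation: [3.116, 0.399, 0.001]
contact_force: [-5.0, 0.4, 14.3]
grip_width: -0.0001
```

The force is rising at a stop about 7 mm down. I'll press once more to be sure, then relax to a light hold and look.

Call:
drive_tool --commands '[{"tx": 0, "ty": 0, "tz": -0.03, "rx": 0, "ry": 0, "rz": 0, "grip": 1}, {"tx": 0, "ty": 0, "tz": 0, "rx": 0, "ry": 0, "rz": 0, "grip": 1}, {"tx": 0, "ty": 0, "tz": 0, "rx": 0, "ry": 0, "rz": 0, "grip": 1}]'

```text
clock: 18.55
tcp_pos: [0.5134, 0.0082, 0.0787]
orientation: [3.116, 0.399, 0.001]
contact_force: [-6.0, -0.5, 19.4]
grip_width: 0.0001
```

Call:
drive_tool --commands '[{"tx": 0, "ty": 0, "tz": 0.04, "rx": 0, "ry": 0, "rz": 0, "grip": 1}, {"tx": 0, "ty": 0, "tz": 0, "rx": 0, "ry": 0, "rz": 0, "grip": 1}, {"tx": 0, "ty": 0, "tz": 0, "rx": 0, "ry": 0, "rz": 0, "grip": 1}]'

```text
clock: 18.92
tcp_pos: [0.5133, 0.0081, 0.0788]
orientation: [3.116, 0.399, 0.001]
contact_force: [-3.0, -0.6, 10.3]
grip_width: -0.0002
```

Call:
drive_tool --commands '[{"tx": 0, "ty": 0, "tz": 0.03, "rx": 0, "ry": 0, "rz": 0, "grip": 1}, {"tx": 0, "ty": 0, "tz": 0, "rx": 0, "ry": 0, "rz": 0, "grip": 1}, {"tx": 0, "ty": 0, "tz": 0, "rx": 0, "ry": 0, "rz": 0, "grip": 1}]'

```text
clock: 19.3
tcp_pos: [0.5133, 0.0082, 0.0789]
orientation: [3.116, 0.399, 0.0]
contact_force: [-2.3, -0.0, 6.7]
grip_width: -0.0004
```

Call:
drive_tool --commands '[{"tx": 0, "ty": 0, "tz": 0.01, "rx": 0, "ry": 0, "rz": 0, "grip": 1}, {"tx": 0, "ty": 0, "tz": 0, "rx": 0, "ry": 0, "rz": 0, "grip": 1}, {"tx": 0, "ty": 0, "tz": 0, "rx": 0, "ry": 0, "rz": 0, "grip": 1}]'

```text
clock: 19.68
tcp_pos: [0.5133, 0.0082, 0.0789]
orientation: [3.116, 0.399, 0.0]
contact_force: [-1.8, -0.3, 5.1]
grip_width: 0.0001
```

```bash
python3 - <<'E'
from h import *
f=eyes.grab_frame('scene'); cv2.imwrite('pics/scene2.png',cv2.resize(f['frame'][120:370,140:440],None,fx=2.4,fy=2.4))
hsv=cv2.cvtColor(f['frame'],cv2.COLOR_BGR2HSV); w=(hsv[...,1]<60)&(hsv[...,2]>110)
P=cloud(f,w); 
P=P[(np.hypot(P[:,0]-.513,P[:,1]-.0085)<.040)&(abs(P[:,2]-.080)<.006)]
A=np.c_[P[:,:2]-[.513,.0085],np.ones(len(P))]; print(len(P),np.linalg.lstsq(A,P[:,2],rcond=None)[0],np.median(P[:,2]))
for t in ['jar','union']:
    for d in spotter.masks_of('scene',t): print(t,d['confidence'],np.round(np.median(cloud(f,d['mask']),0),4))
for i in range(4): print(status.get_obs()['contact_force']); eyes.grab_frame('scene')
E
```

```text
912 [-0.00436764  0.00589287  0.07972313] 0.0796404777726975
jar 0.88 [ 0.6803 -0.2343  0.1128]
union 0.96 [0.4817 0.1218 0.0896]
[-1.23598966 -0.16420441  4.96829864]
[-1.36076854 -0.03712239  5.37365539]
[-1.67810018  0.88654934  5.51000449]
[-1.33950879 -0.91248287  5.37414063]
```

View pics/scene2.png

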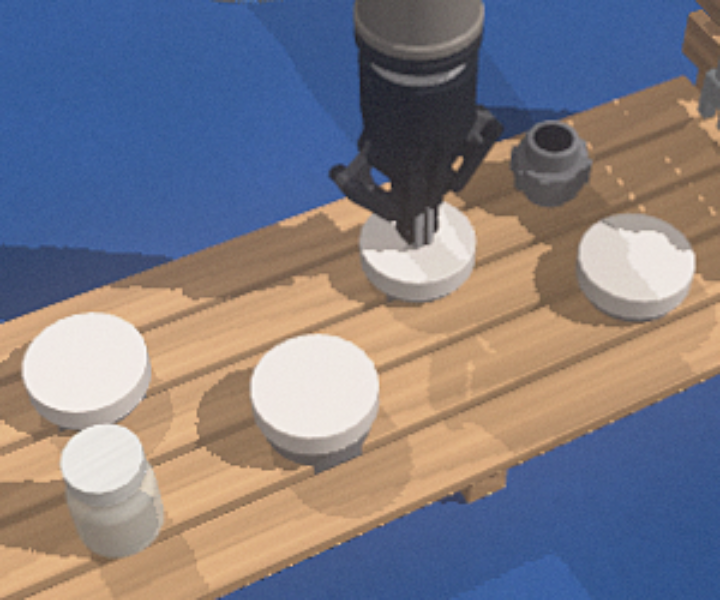

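Cap B, at about (418,250) in the crop, is level: the plane fit gives slopes under 0.006. It sits 7 mm lower than before, with the fingertips on its middle at about 5 N. The jar and union haven't moved. I'm handing in.

```bash
python3 -c "
from h import *
workorder.hand_in(); print(status.get_obs()['clock'])"
```

```text
the job is handed in; nothing more can be done
the job is handed in; nothing more can be done
```

The loose cap was the one near x = 0.513, y = 0.008. It is now pressed home, and I handed the job in at about 20 s with the shut fingertips still holding it down at about 5 N.

**Finding it:** I pressed near the edge of the caps in turn with shut fingertips.
- **Cap at (0.554, -0.236):** firm. The press reached about 10 N, heavier than the light touch intended.
- **Cap at (0.624, -0.095):** firm at about 5 N.
- **Cap at (0.513, 0.008):** it rocked, its edge going down about 4 mm at under 3 N. My last small step reached its tilt stop and briefly read about 8 N.
- **Cap at (0.576, 0.152):** not touched, because the loose one had already been found.

**Seating it:** In the middle, the cap slid down at about 8.5 N and then hit a firm stop. I pressed to 19 N to make sure it was home, then eased off.

**Last checks:**
- **Cap:** The fingertips ended about 7 mm below first contact. The camera showed the top going from 86.5 to 79.6 mm and level.
- **Jar and union:** Camera positions matched the start to about 1 mm.
- **Seating force:** 8.5 N is a little under the 10 to 16 N you gave. No other check disagreed.

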